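Pin the swing-out soap tray back on its hinge by the utility sink

ROBOT

A 6-joint arm with a two-finger parallel gripper is mounted at the origin on the work surface. World frame = base frame: x ahead of the robot, y to its left, z up, the work surface at z = 0. Lengths are in m, angles in rad, forces in N, time in s.
With the tool pointing down it reaches from about 0.425 to 0.95 m from the base axis. Payload 3.5 kg.
Tool frame: the origin (TCP) lies on the centre line of the jaws, within the pads' length; the fingertips stand 11 mm ahead of it and the grasp point (between the pads) lies 8 mm behind it; x points along the fingers, y is the direction in which the jaws open and shut, and the axes are right-handed (so a half turn about x gives the same grasp; the last joint's range is limited). The gripper opens to 85 mm and grips with 20 to 120 N. Pads are 22 mm wide; open, the fingers measure 114 mm over their backs; the gripper's body (76 mm by 85 mm) begins 54 mm behind the grasp point. The pads swing forward as they close: fully open they stand 13 mm farther back than shut.
Start: joints at [1.064, 0.286, 1.577, -0, 1.279, -0.15], TCP at [0.236, 0.632, 0.242] pointing down, gripper open.
Joint ranges: [-2.77, 2.77], [-0.9, 2.22], [0.21, 2.48], [-1.53, 4.67], [0.24, 2.81], [-2.84, 2.84]. Speed limits (rad/s): [2.79, 2.79, 3.14, 3.14, 3.14, 3.14].

INTERFACE

Orientations are given as a unit quaternion [x, y, z, w].
In Python, from plant import ctrl gives the robot as it stands. The module is installed in compiled form; this text tells all that it offers.
- The arm moves only by the tool drive_tool, never from a script. Its argument "series" is a list of rows, each a list of 2 entries, a list of its own where there are three numbers: the shift along the tool's x, y, z in units of 50 mm (1.0 is 50 mm), then the turn, a rotation vector about the tool's x, y, z in degrees. A call has 1 to 5 rows; each row shifts and turns the pose as measured when the row begins, along the tool's axes as they then stand; what a row does not reach is not made up. A row lasts 1/10 s, in which the tool goes at most 50 mm and 8.59 degrees, less where a joint would pass 70% of its speed; a pose out of reach is approached as far as the arm can. A call is refused whole if a number of a shift passes 1 or a number of a turn 8.59, either way. A call with a gripper value outside its range is refused whole. "grip" is the gripper's target within -1 to 1 (fully open at 1, half-way at 0, shut at -1), set as the call begins (left out, the last holds). The fingers move at their own pace and stop on an object; "newtons" is the grip in N (left out, the last holds). Time passes only in rows, so rows that do not move let the fingers close. It gives the time, the measured TCP pose, the force and the opening at its end, in the units of the state.
- ctrl.get_state(): the state, without advancing time (a new reading comes with each control period).
- ctrl.read_camera(name): name is "scene" or "top" or "wrist"; returns a dict with "img" (400x640x3 uint8, red, green, blue), "camera_matrix" (3x3 intrinsics, pixels), "R" (3x3) and "t" (3): a world point X has camera coordinates R X + t. Camera axes: x right, y down, z forward; pixel columns grow to the right and rows downward; lengths in m; the calibration is good to about 2 mm. A picture is of the moment at which its call begins. There is no depth.
- ctrl.sign_off(): hands the job in, once; it reports no verdict.
The state is a dict: "time": time; "qpos": joint angles; "dq": joint speeds; "joint_efforts": joint torques, N m; "eef_pos": TCP position; "tcp_rot": TCP orientation; "contact_force": force on the tool from outside, world axes, zero at the start; "wrist_torque": the same for the moment, N m; "opening": opening from 0.0 (shut) to 1.0 (fully open).
Only numpy, scipy, OpenCV 4.12 (cv2) and the standard library are available. Lean on these libraries where they do the work, as an engineer would, in place of code of your own. Each camera call takes 0.05 s, during which the arm holds its last target.

TASK

The swing-out soap tray has come off its hinge. Slide it gently along the counter by its blue bar until its knuckle is home between the two knuckles of the steel bracket, then take the orange-handled hinge pin from the wooden block and thread it down through all three knuckles, feeling for the holes and easing it in rather than forcing it, until its collar sits flush on the top knuckle. Let go, with the tray flat on the counter and everything else left where it was.

Things in the scene. Friction and masses are not known exactly. Their poses are not given: they have to be found in the camera images.
- bracket: galvanized hinge bracket fixed on the counter; origin under its 80 x 130 mm base plate. x: the way the tray is pushed home; z up. Its hinge leaf is an upright web 70 mm wide and high, with two fixed knuckles in front (-x) of it on one vertical bore: tubes 27 mm outside, plain 13.5 mm bore, at heights 14-28 and 54-70 mm above the counter. The web's face is 17.5 mm behind (+x) the bore axis.
- bore (a point): nominal bore axis at the top of the upper knuckle, 70 mm above the counter, 40 mm before (-x) the bracket origin. The leaf is bolted down through slots, square to the bracket, wherever it was last set: the true bore lies up to 13 mm off this point along the bracket's x and up to 6.5 mm along its y. That shift is not measured; the leaf does not move in use.
- tray: loose sheet-metal tray, 0.68-0.96 kg, box 110 (x) x 190 (y) x 44 mm on nylon glides (friction 0.2); origin under its centre at counter level. Its knuckle, on the +x side towards the bracket, is 32 mm outside, at heights 30-52 mm, 2 mm clear of the bracket's; it starts 25-70 mm short. Pushed home it stops against the web, its bore 1.5 mm past (+x) the bracket's.
- tray_bar (a point): middle of the tray's blue carrying bar: round, 14 mm in diameter, along the tray's y, 170 mm clear length, centre 78 mm above the counter, straight over the tray's origin; pinch it across (along tray x)
- tray_bore (a point): centre of the top mouth of the tray knuckle's bore, 79 mm from the tray's origin along its x, 52 mm above the counter. The bore is 13.5 mm, flared over its top 9 mm to a 26 mm mouth, so that the pin's tip, if it lands in the mouth, shifts the tray into line as it goes down.
- pin: loose greased hinge pin, 65-105 g, upright; origin on its axis under the collar (24 mm wide, 5 mm thick). Below: steel shaft 12 mm in diameter, 66 mm long, the last 6 mm tapering to a blunt 10 mm tip. Above: round orange grip, 16 mm in diameter, up to 49 mm. It starts hanging by its collar in the block's middle hole; home, the collar rests on the upper knuckle, tip 4 mm above the counter.
- pin_grip (a point): point on the pin axis at which to grip the orange handle, 30 mm above the underside of the collar
- pin_tip (a point): the pin's lower tip, 66 mm below the underside of the collar
- block: fixed wooden tool block 120 x 64 x 80 mm high, origin under its centre, with three upright 14.5 mm holes, 74 mm deep, in a row along its x 35 mm apart; the pin hangs in the middle one. Stands left or right of the tray.
- brush: bystander: red plastic scrub brush lying bristles down, 190 x 50 x 38 mm, origin underneath
- mug: bystander: white ceramic mug, 82 mm wide and 95 mm high, origin under its centre
- funnel: bystander: steel funnel standing on its mouth, 124 mm wide, 118 mm high, origin under its centre
- bottle: bystander: green bottle with twist cap, 68 mm wide, 205 mm high, origin under its centre
- soap: bystander: cream bar of soap 80 x 55 x 28 mm, origin underneath
- can: bystander: yellow can 60 mm wide, 110 mm high, origin under its centre

How it is judged:
On the way, in this order (a step that is already met when the one before it is completed fails the run):
1. the tray's knuckle is between the bracket's knuckles (horizontal distance between tray_bore and bore below 0.018 m and angle between tray's own z axis and vertical below 0.035 rad), for 0.2 s.
2. the pin has passed the top knuckle and its tip is in the tray knuckle's bore (height (world z) of pin_tip below 0.046 m and horizontal distance between pin_tip and tray_bore below 0.006 m).
At the end, for the whole second after the job is handed in: The pin stands upright (within 0.06 rad) through all three knuckles, collar on the top knuckle (underside 67.5-72.5 mm above the counter), on the tray bore's axis within 3 mm (tip 4 mm) and within 17 mm of the nominal bore; tray flat (within 0.035 rad), both at rest, nothing held (height (world z) of pin between 0.0675 and 0.0725 m and horizontal distance between pin and tray_bore below 0.003 m and horizontal distance between pin_tip and tray_bore below 0.004 m and horizontal distance between pin and bore below 0.017 m and angle between pin's own z axis and vertical below 0.06 rad and angle between tray's own z axis and vertical below 0.035 rad and linear speed of each of pin, tray below 0.02 m/s); the robot touches nothing.
It fails at once if the tray is rammed into the bracket: more than 25 N between them (contact force between tray and bracket above 25 N).
It fails at once if the pin is forced: more than 45 N between pin and bracket (contact force between pin and bracket above 45 N).
It fails at once if the pin is forced: more than 45 N between pin and tray (contact force between pin and tray above 45 N).
It fails at once if the tray is lifted or tipped rather than slid (height (world z) of tray above 0.03 m or angle between tray's own z axis and vertical above 0.2 rad).
It fails at once if a bystander is moved by more than 30 mm or tipped (distance of any of brush, mug, funnel, bottle, soap, can from where it was at the start of the episode above 0.03 m or angle between any of brush, mug, funnel, bottle, soap, can's own z axis and vertical above 0.35 rad).
It also fails if it takes over 69 s, if anything falls off the work surface, if the arm or the gripper's body presses on something with over 40 N, if the wrist force passes 120 N, or if a joint passes its speed limit or range.

## Working session

There is one attempt and no reset: what is moved stays moved. The work goes in short steps, Python scripts to look and compute and a tool call to move; the robot and the scene stay as the last step left them, time stands still between calls to the robot, and variables do not carry over. Pictures are saved under pics/ and viewed, and the job is handed in when it is done.

Besides the shell and the picture viewer there is one more tool, called after ">>>" as name([rows], argument=value, ...), one row to a line, values as JSON. drive_tool: Moves the arm, as the interface text tells. Its arguments: {"type":"object","properties":{"series":{"type":"array"},"grip":{"type":"number"},"newtons":{"type":"number"}},"required":["series"]}

```bash
ls; mkdir -p pics
python3 - <<'E'
from plant import ctrl
import cv2,numpy as np
s=ctrl.get_state()
for k in s: print(k,np.round(s[k],4))
for n in ["scene","top","wrist"]:
    c=ctrl.read_camera(n)
    cv2.imwrite(f"pics/{n}0.png",c["img"][:,:,::-1])
    print(n,np.round(c["camera_matrix"],1).tolist(),np.round(c["R"],4).tolist(),np.round(c["t"],4).tolist())
E
```

```text
pics
time 0.0
qpos [ 1.064   0.2872  1.5782 -0.      1.2786 -0.15  ]
dq [-0.0009  0.0004 -0.002   0.0014  0.0016  0.0002]
joint_efforts [-1.00000e-04 -4.05983e+01 -2.92628e+01 -1.00000e-04  5.70000e-03
 -0.00000e+00]
eef_pos [0.2354 0.6319 0.2409]
tcp_rot [ 0.1247  0.6961 -0.1263  0.6956]
contact_force [ 0.3355 -0.4769  0.4172]
wrist_torque [-0.042   0.0124 -0.0165]
opening 1.0006
scene [[504.0, 0.0, 318.0], [0.0, 504.0, 207.0], [0.0, 0.0, 1.0]] [[-0.473, 0.881, 0.0083], [0.7498, 0.4074, -0.5214], [-0.4627, -0.2404, -0.8533]] [0.2883, -0.3684, 1.7707]
top [[505.9, 0.0, 323.0], [0.0, 505.9, 198.4], [0.0, 0.0, 1.0]] [[0.0155, -0.9998, 0.0077], [-0.9928, -0.0163, -0.1186], [0.1187, -0.0058, -0.9929]] [-0.0477, 0.5639, 1.6414]
wrist [[344.1, 0.0, 324.7], [0.0, 344.1, 202.2], [0.0, 0.0, 1.0]] [[0.3496, 0.9369, -0.0024], [0.8939, -0.3328, 0.3002], [0.2805, -0.1071, -0.9539]] [-0.6736, -0.0395, 0.3807]
```

View pics/scene0.png

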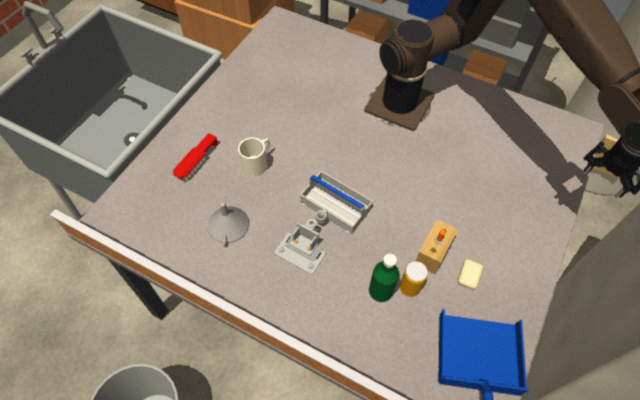

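View pics/top0.png

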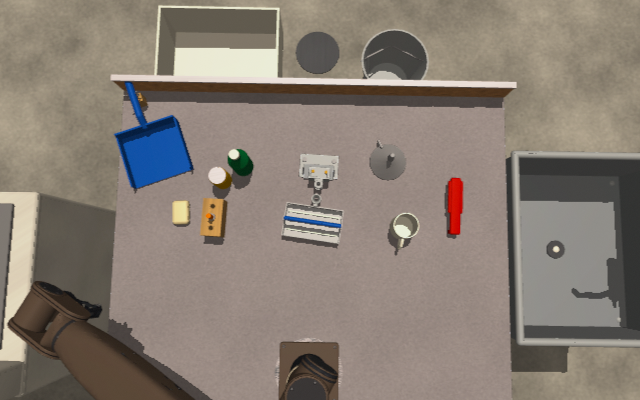

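View pics/wrist0.png

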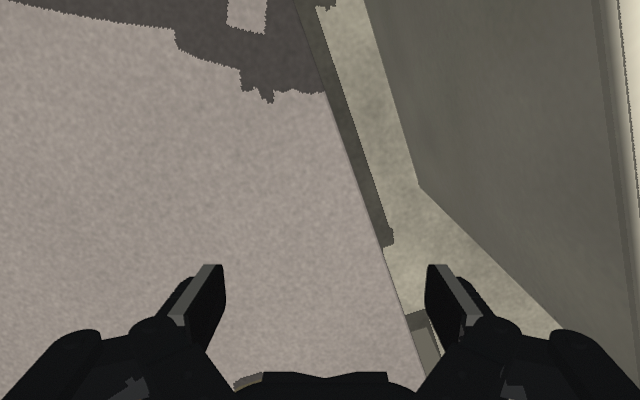

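The top view shows the tray at about (313,224), the bracket at (319,168) and the block at (213,217) with the orange pin at (209,216). I'll enlarge those areas.

```bash
cat > h.py <<'E'
import numpy as np,cv2
from plant import ctrl
def ray(c,u,v,z):
    K,R,t=map(np.array,(c["camera_matrix"],c["R"],c["t"]))
    o=-R.T@t; d=R.T@np.linalg.solve(K,[u,v,1.0])
    return o+d*(z-o[2])/d[2]
def proj(c,X):
    K,R,t=map(np.array,(c["camera_matrix"],c["R"],c["t"]))
    p=K@(R@np.array(X)+t); return p[:2]/p[2]
def crop(img,x0,y0,x1,y1,s,name,grid=10):
    im=cv2.resize(img[y0:y1,x0:x1,::-1],None,fx=s,fy=s,interpolation=cv2.INTER_CUBIC)
    for x in range((x0//grid+1)*grid,x1,grid):
        cv2.line(im,((x-x0)*s,0),((x-x0)*s,6),(0,0,255),1); cv2.putText(im,str(x),((x-x0)*s-10,16),0,.35,(0,0,255),1)
    for y in range((y0//grid+1)*grid,y1,grid):
        cv2.line(im,(0,(y-y0)*s),(6,(y-y0)*s),(0,0,255),1); cv2.putText(im,str(y),(8,(y-y0)*s+4),0,.35,(0,0,255),1)
    cv2.imwrite("pics/"+name,im)
E
python3 - <<'E'
from h import *
a=cv2.imread("pics/top0.png")[:,:,::-1]
crop(a,270,140,360,250,5,"top0a.png")
crop(a,160,140,260,250,5,"top0b.png")
a=cv2.imread("pics/scene0.png")[:,:,::-1]
crop(a,260,165,380,280,5,"scene0a.png")
E
```

```text
(no output)
```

View pics/top0a.png

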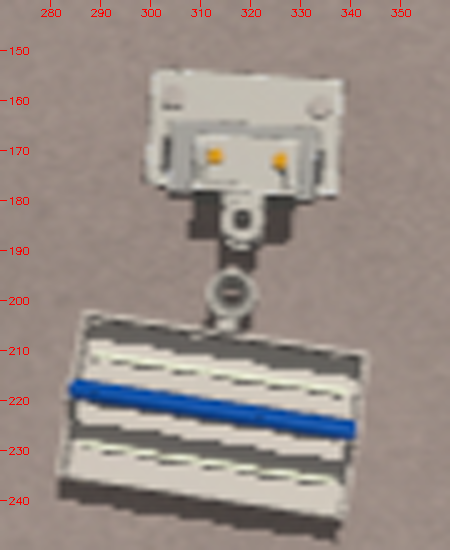

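View pics/top0b.png

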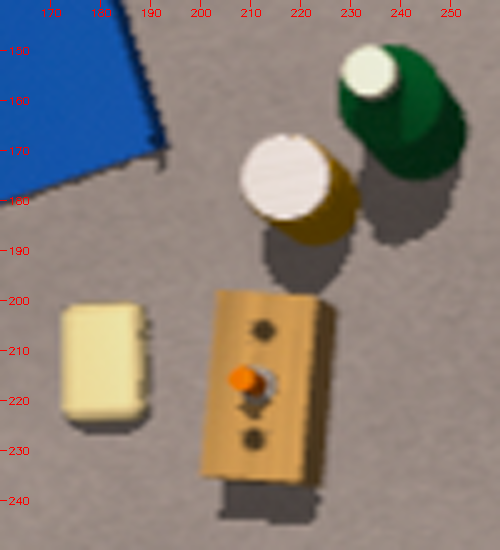

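View pics/scene0a.png

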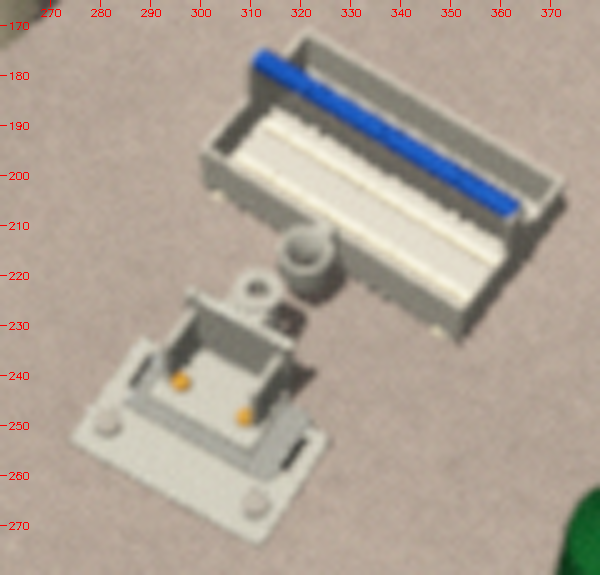

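Run:
```python
from h import *
c=ctrl.read_camera("top"); s=ctrl.read_camera("scene")
P=lambda n,u,v,z,cc=c: print(n,np.round(ray(cc,u,v,z),4))
P("bore",318.3,183.8,.07);P("boreS",311,222.3,.07,s)
P("trayk",316.2,198.3,.052);P("traykS",321.5,214.5,.052,s)
b1=ray(c,285.5,217.5,.085);b2=ray(c,340,226,.085);print("bar",b1,b2,(b1+b2)/2)
b1=ray(s,312.5,177,.085);b2=ray(s,363,207,.085);print("barS",b1,b2,(b1+b2)/2)
# bracket base plate corners z~.006
for uv in [(300.5,154.5),(338.5,156),(338,179),(299.5,177)]:P("plate",*uv,.005)
for uv in [(274,252.5),(312,273.5),(325,253)]:P("plateS",*uv,.005,s)
P("hole1",212.5,206,.08);P("hole3",210.5,228,.08)
P("pintop",208.3,215.6,.129)
for uv in [(203.5,198.5),(323-100,199.5),(200.5,234.5),(221,236)]:P("blk",*uv,.08)
P("can",217,175.5,.11);P("bottle",233.5,154.5,.205);
```

```text
bore [ 0.6078 -0.0226  0.07  ]
boreS [ 0.6105 -0.0227  0.07  ]
trayk [ 0.5624 -0.0164  0.052 ]
traykS [ 0.564  -0.0134  0.052 ]
bar [0.49506517 0.08024973 0.085     ] [ 0.47069884 -0.09410761  0.085     ] [ 0.48288201 -0.00692894  0.085     ]
barS [ 0.47992783 -0.08891952  0.085     ] [0.50258094 0.08818512 0.085     ] [ 4.91254385e-01 -3.67200961e-04  8.50000000e-02]
plate [0.7172 0.0399 0.005 ]
plate [ 0.7142 -0.0895  0.005 ]
plate [ 0.635  -0.0887  0.005 ]
plate [0.6396 0.0417 0.005 ]
plateS [ 0.7171 -0.0865  0.005 ]
plateS [0.7226 0.0415 0.005 ]
plateS [0.6483 0.0437 0.005 ]
hole1 [0.5287 0.3155 0.08  ]
hole3 [0.458 0.319 0.08 ]
pintop [0.4936 0.3168 0.129 ]
blk [0.5524 0.3454 0.08  ]
blk [0.5502 0.2827 0.08  ]
blk [0.4368 0.3499 0.08  ]
blk [0.4331 0.2845 0.08  ]
can [0.6231 0.2989 0.11  ]
bottle [0.6722 0.2325 0.205 ]
```

```bash
cat >> h.py <<'E'
from scipy.spatial.transform import Rotation as Rt
def goal(ty):  # tool down, tool y at world angle ty
    y=np.array([np.cos(ty),np.sin(ty),0]);x=np.array([0,0,-1.]);return np.stack([x,y,np.cross(x,y)],1)
def plan(p,ty):
    s=ctrl.get_state();R=Rt.from_quat(s["tcp_rot"]).as_matrix();d=R.T@(np.array(p)-s["eef_pos"])
    rv=np.degrees(Rt.from_matrix(R.T@goal(ty)).as_rotvec())
    print("tcp",np.round(s["eef_pos"],4),"ty",round(np.arctan2(R[1,1],R[0,1]),3),"F",np.round(s["contact_force"],1),"t",round(s["time"],2),"open",round(s["opening"],3))
    print(" shift units",np.round(d/.05,3),"|mm|",round(1000*np.linalg.norm(d),1),"rot",np.round(rv,2), "q",np.round(s["qpos"],2))
E
python3 - <<'E'
from h import *
s=ctrl.get_state();print(np.round(Rt.from_quat(s["tcp_rot"]).as_matrix(),3))
plan([.486,-.004,.2],-.13);plan([.486,-.004,.2],-.13+np.pi)
c=ctrl.read_camera("wrist");R=c["R"];print("cam pos in tool",Rt.from_quat(s["tcp_rot"]).as_matrix().T@(-R.T@c["t"]-s["eef_pos"]))
E
```

```text
[[-0.001  0.349  0.937]
 [-0.001  0.937 -0.349]
 [-1.    -0.001 -0.   ]]
tcp [0.2356 0.6322 0.2417] ty 1.214 F [-0.7 -0.6  0.4] t 0.25 open 0.995
 shift units [  0.843 -10.173   9.138] |mm| 685.0 rot [7.7e+01 3.0e-02 6.0e-02] q [ 1.06  0.29  1.58  0.    1.28 -0.15]
tcp [0.2356 0.6322 0.2417] ty 1.214 F [-0.7 -0.6  0.4] t 0.25 open 0.995
 shift units [  0.843 -10.173   9.138] |mm| 685.0 rot [-1.03e+02 -6.00e-02  4.00e-02] q [ 1.06  0.29  1.58  0.    1.28 -0.15]
cam pos in tool [-0.13224891 -0.00018903 -0.07625608]
```

>>> drive_tool([
  [[0,-0.7,0.63],[5,0,0]],
  [[0,-0.65,0.69],[5,0,0]],
  [[0,-0.58,0.75],[5,0,0]],
  [[0,-0.52,0.8],[5,0,0]],
  [[0,-0.45,0.84],[5,0,0]],
])

```text
time: 0.8
eef_pos: [0.3217, 0.4086, 0.2399]
tcp_rot: [0.275, 0.651, -0.276, 0.651]
contact_force: [1.4, 0.5, 0.6]
opening: 0.999
```

```bash
python3 -c "
from h import *
plan([.486,-.004,.2],-.13)"
```

```text
tcp [0.3217 0.4086 0.2399] ty 0.77 F [1.4 0.5 0.6] t 0.8 open 0.999
 shift units [ 0.799 -3.388  8.211] |mm| 445.9 rot [5.158e+01 1.000e-02 4.000e-02] q [ 0.71 -0.06  1.96  0.    1.24 -0.06]
```

>>> drive_tool([
  [[0,-0.36,0.9],[5.5,0,0]],
  [[0,-0.28,0.93],[5.5,0,0]],
  [[0,-0.19,0.95],[5.5,0,0]],
  [[0,-0.1,0.96],[5.5,0,0]],
  [[0,0,0.97],[5.5,0,0]],
])

```text
time: 1.3
eef_pos: [0.4117, 0.1753, 0.2411]
tcp_rot: [0.429, 0.562, -0.426, 0.564]
contact_force: [0.9, 1.4, 0.1]
opening: 1.0
```

>>> drive_tool([
  [[0.1,0.1,0.92],[5.5,0,0]],
  [[0.2,0.2,0.9],[5.5,0,0]],
  [[0.2,0.3,0.85],[5.5,0,0]],
  [[0.1,0.3,0.6],[5.5,0,0]],
])

```text
time: 1.7
eef_pos: [0.4814, 0.0095, 0.2136]
tcp_rot: [0.535, 0.464, -0.528, 0.469]
contact_force: [0.5, 0.6, -1.3]
opening: 0.998
```

```bash
python3 -c "
from h import *
plan([.486,-.004,.2],-.13)"
```

```text
tcp [0.4814 0.0095 0.2136] ty -0.13 F [ 0.5  0.6 -1.3] t 1.7 open 0.998
 shift units [0.273 0.122 0.256] |mm| 19.7 rot [-0.02 -0.15 -0.72] q [-0.19 -0.13  2.07  0.    1.19 -0.06]
```

Run:
```python
from h import *
c=ctrl.read_camera("wrist");cv2.imwrite("pics/w1.png",c["img"][:,:,::-1])
np.savez("w1.npz",**{k:c[k] for k in("camera_matrix","R","t")})
plan([.486,-.004,.2],-.13)
```

```text
tcp [0.483  0.0061 0.2133] ty -0.136 F [ 1.1 -3.8  0.8] t 1.75 open 0.999
 shift units [0.267 0.083 0.191] |mm| 16.9 rot [-0.33  0.03 -0.79] q [-0.2  -0.13  2.07  0.    1.18 -0.06]
```

View pics/w1.png

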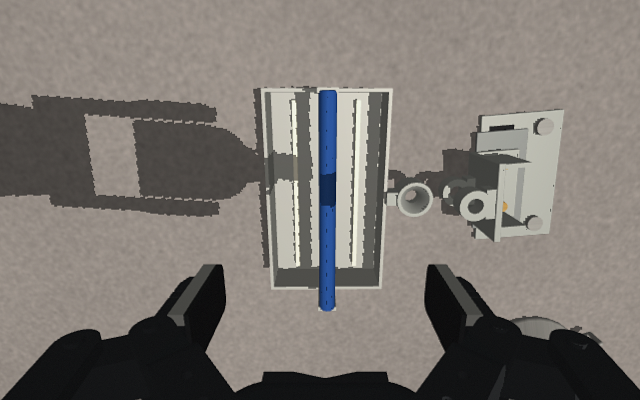

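The wrist view shows the bar from (328,92) to (327,308), the tray bore mouth at about (414,198) and the bracket bore at about (474,206). I'll enlarge and measure.

Run:
```python
from h import *
a=cv2.imread("pics/w1.png")[:,:,::-1]
crop(a,370,95,580,250,4,"w1a.png")
c=np.load("w1.npz")
P=lambda n,u,v,z: print(n,np.round(ray(c,u,v,z),4))
P("bore",475,206,.07);P("trayk",415,198,.052)
a=ray(c,328,92,.084);b=ray(c,327,308,.084);print(a,b,(a+b)/2,"tray yaw",-np.arctan2((a-b)[0],(a-b)[1]))
```

```text
bore [ 0.6084 -0.0213  0.07  ]
trayk [ 0.5625 -0.0133  0.052 ]
[0.49608166 0.08627037 0.084     ] [ 0.47206271 -0.0936665   0.084     ] [ 0.48407218 -0.00369806  0.084     ] tray yaw -0.13270097302809852
```

View pics/w1a.png

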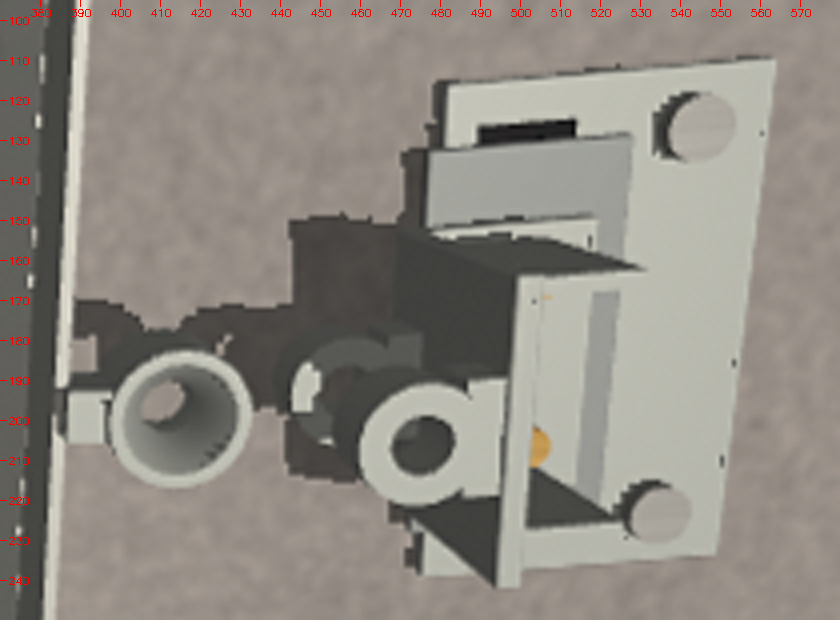

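Run:
```python
from h import *
c=np.load("w1.npz")
P=lambda n,u,v,z: print(n,np.round(ray(c,u,v,z),4))
for uv in [(563,109.5),(549,233),(447,116)]:P("plate",*uv,.006)
for uv in [(500,163.5),(494.5,241)]:P("web top",*uv,.07)
for uv in [(498,163),(494,241),(504,163)]:P("web top",*uv,.07)
P("bore",475.5,205.8,.07);P("trayk",415.5,198,.052)
plan([.486,-.0036,.069],-.133)
```

```text
plate [0.7205 0.0412 0.006 ]
plate [ 0.7151 -0.0875  0.006 ]
plate [0.609  0.0498 0.006 ]
web top [0.6288 0.0128 0.07  ]
web top [ 0.6254 -0.0562  0.07  ]
web top [0.6271 0.0134 0.07  ]
web top [ 0.625  -0.0561  0.07  ]
web top [0.632  0.0128 0.07  ]
bore [ 0.6088 -0.0212  0.07  ]
trayk [ 0.563  -0.0134  0.052 ]
tcp [0.483  0.0061 0.2133] ty -0.136 F [ 1.1 -3.8  0.8] t 1.75 open 0.999
 shift units [2.887 0.046 0.182] |mm| 144.6 rot [-0.15  0.03 -0.79] q [-0.2  -0.13  2.07  0.    1.18 -0.06]
```

>>> drive_tool([
  [[0.7,0.03,0.12],[0,0,-0.4]],
  [[0.7,0.02,0.06],[0,0,-0.3]],
  [[0.6,0,0],[0,0,0]],
  [[0.4,0,0],[0,0,0]],
  [[0.2,0,0],[0,0,0]],
])

```text
time: 2.25
eef_pos: [0.4892, -0.0074, 0.0831]
tcp_rot: [0.536, 0.46, -0.532, 0.467]
contact_force: [-0.6, 0.2, 0.1]
opening: 0.996
```

```bash
python3 -c "
from h import *
plan([.485,-.0035,.070],-.133)"
```

```text
tcp [ 0.4892 -0.0074  0.0831] ty -0.141 F [-0.6  0.2  0.1] t 2.25 open 0.996
 shift units [ 0.261 -0.098 -0.066] |mm| 14.3 rot [-0.46  0.06 -0.62] q [-0.22  0.07  2.15 -0.    0.91 -0.08]
```

>>> drive_tool([
  [[0.25,-0.1,-0.06],[-0.4,0,-0.6]],
  [[0,0,0],[0,0,0]],
])

```text
time: 2.45
eef_pos: [0.4837, -0.003, 0.0689]
tcp_rot: [-0.531, -0.466, 0.533, -0.465]
contact_force: [-0.4, 0.3, -0.6]
opening: 0.997
```

```bash
python3 -c "
from h import *
plan([.485,-.0035,.070],-.133)"
```

```text
tcp [ 0.4837 -0.003   0.0689] ty -0.133 F [-0.4  0.3 -0.6] t 2.45 open 0.997
 shift units [-0.022  0.028  0.006] |mm| 1.8 rot [0.   0.05 0.17] q [-0.22  0.09  2.16 -0.    0.9  -0.08]
```

>>> drive_tool([
  [[0,0.02,0],[0,0,0]],
  [[0,0,0],[0,0,0]],
  [[0,0,0],[0,0,0]],
  [[0,0,0],[0,0,0]],
  [[0,0,0],[0,0,0]],
], grip=-1, newtons=40)

```text
time: 2.95
eef_pos: [0.4871, -0.0031, 0.0729]
tcp_rot: [0.532, 0.465, -0.531, 0.467]
contact_force: [-0.1, 1.7, 3.4]
opening: 0.147
```

>>> drive_tool([
  [[0,0,0],[0,0,0]],
  [[0,0,0],[0,0,0]],
  [[0,0,0],[0,0,0]],
])

```text
time: 3.25
eef_pos: [0.4873, -0.0031, 0.0729]
tcp_rot: [0.532, 0.465, -0.531, 0.467]
contact_force: [-0.1, 0.7, -0.3]
opening: 0.146
```

Run:
```python
from h import *
c=ctrl.read_camera("wrist");cv2.imwrite("pics/w2.png",c["img"][:,:,::-1])
np.savez("w2.npz",**{k:c[k] for k in("camera_matrix","R","t")})
plan([.485,-.0035,.07],-.133)
```

```text
tcp [ 0.4873 -0.0031  0.073 ] ty -0.132 F [ 0.5  1.  -0.9] t 3.3 open 0.147
 shift units [ 0.059 -0.046  0.014] |mm| 3.8 rot [ 0.09  0.08 -0.23] q [-0.21  0.09  2.15 -0.    0.9  -0.08]
```

View pics/w2.png

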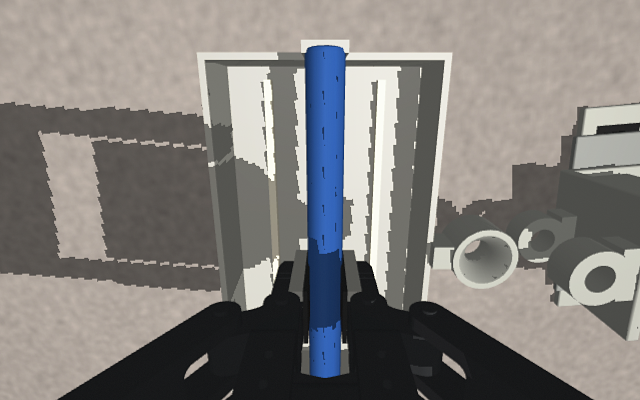

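The bar is pinched, opening 0.147. The tray mouth is at about (486,258) and the bracket bore at about (600,276).

Run:
```python
from h import *
a=cv2.imread("pics/w2.png")[:,:,::-1]
crop(a,430,190,640,345,4,"w2a.png")
c=np.load("w2.npz")
print(ray(c,600,276,.07),ray(c,486,258,.052))
```

```text
[ 0.60875948 -0.0199247   0.07      ] [ 0.56658038 -0.01446233  0.052     ]
```

View pics/w2a.png

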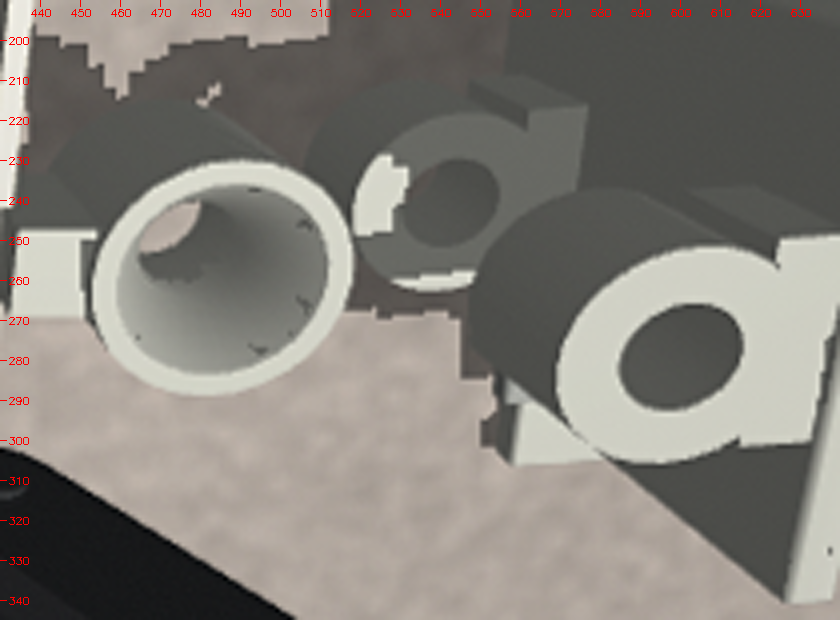

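>>> drive_tool([
  [[0,0.08,0.04],[-1.2,0,0]],
  [[0,0.1,0.05],[-1.3,0,0]],
  [[0,0.1,0.05],[-1.3,0,0]],
  [[0,0.1,0.05],[-1.2,0,0]],
  [[0,0.04,0],[0,0,0]],
])

```text
time: 3.8
eef_pos: [0.5074, -0.0148, 0.0729]
tcp_rot: [-0.509, -0.491, 0.51, -0.49]
contact_force: [-3.6, 0.5, 3.2]
opening: 0.142
```

```bash
python3 -c "
from h import *
plan([.5289,-.0164,.073],-.04)"
```

```text
tcp [ 0.5074 -0.0148  0.0729] ty -0.037 F [-3.6  0.5  3.2] t 3.8 open 0.142
 shift units [-0.002  0.431  0.016] |mm| 21.6 rot [0.15 0.   0.08] q [-0.23  0.13  2.1  -0.    0.91 -0.19]
```

Run:
```python
from h import *
c=ctrl.read_camera("wrist");cv2.imwrite("pics/w3.png",c["img"][:,:,::-1])
np.savez("w3.npz",**{k:c[k] for k in("camera_matrix","R","t")})
crop(c["img"],430,190,640,345,4,"w3a.png")
```

```text
(no output)
```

View pics/w3a.png

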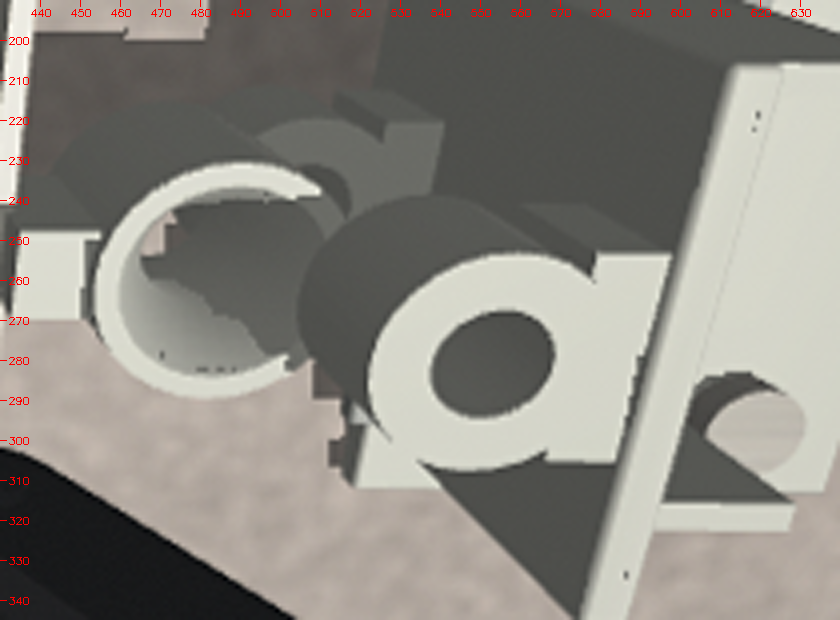

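Run:
```python
from h import *
c=np.load("w3.npz")
a=ray(c,553.3,281,.07);b=ray(c,485.7,259.7,.052);print(a,b,a-b)
# web top front edge
p,q=ray(c,608,215,.07),ray(c,575,344,.07);print(p,q,-np.arctan2((p-q)[0],(p-q)[1]))
plan([.5289,-.0164,.073],-.04)
```

```text
[ 0.60903204 -0.02147322  0.07      ] [ 0.58694511 -0.01933576  0.052     ] [ 0.02208693 -0.00213747  0.018     ]
[0.62678065 0.00895165 0.07      ] [ 0.62473129 -0.05575989  0.07      ] -0.031658526436668714
tcp [ 0.5077 -0.0148  0.073 ] ty -0.038 F [-0.5 -1.9  0.9] t 3.85 open 0.15
 shift units [-0.001  0.426  0.016] |mm| 21.3 rot [0.13 0.01 0.04] q [-0.23  0.13  2.1  -0.    0.91 -0.19]
```

>>> drive_tool([
  [[0,0.1,0.013],[0,0,0]],
  [[0,0.1,0.013],[0,0,0]],
  [[0,0.1,0],[0,0,0]],
  [[0,0.05,0],[0,0,0]],
])

```text
time: 4.25
eef_pos: [0.5256, -0.0172, 0.0729]
tcp_rot: [-0.508, -0.491, 0.51, -0.49]
contact_force: [-4.5, 0.8, 2.4]
opening: 0.147
```

>>> drive_tool([
  [[0,0.02,0],[0,0,0]],
])

```text
time: 4.35
eef_pos: [0.5269, -0.0173, 0.073]
tcp_rot: [-0.508, -0.491, 0.51, -0.49]
contact_force: [-4.1, -0.1, 3.1]
opening: 0.146
```

Run:
```python
from h import *
c=ctrl.read_camera("wrist");cv2.imwrite("pics/w4.png",c["img"][:,:,::-1])
np.savez("w4.npz",**{k:c[k] for k in("camera_matrix","R","t")})
crop(c["img"],430,190,640,345,4,"w4a.png")
plan([.5298,-.0169,.073],-.04)
```

```text
tcp [ 0.527  -0.0173  0.073 ] ty -0.037 F [-1.7  0.3  1.7] t 4.4 open 0.15
 shift units [-0.001  0.055 -0.01 ] |mm| 2.8 rot [0.19 0.06 0.16] q [-0.22  0.17  2.05 -0.    0.92 -0.19]
```

View pics/w4a.png

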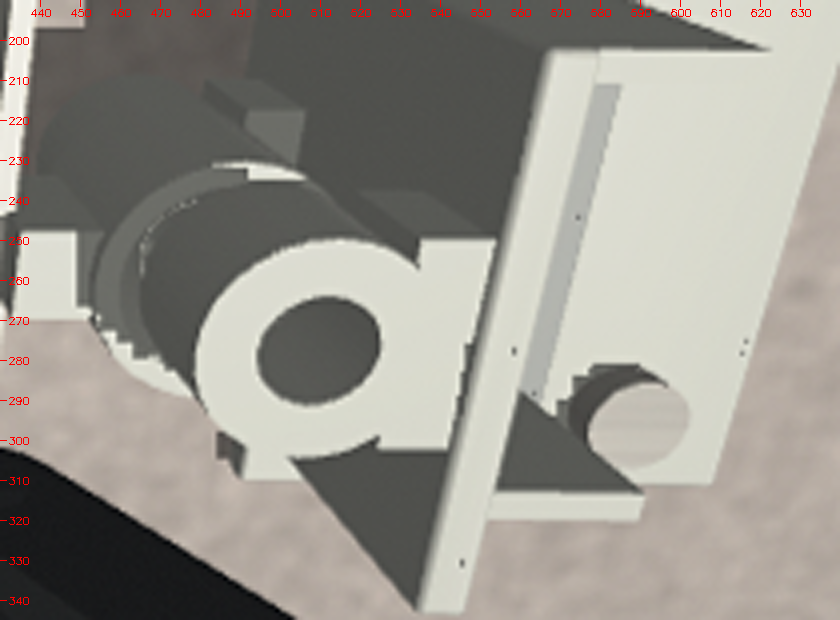

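Run:
```python
from h import *
c=np.load("w4.npz")
a=ray(c,509.8,277.5,.07);b=ray(c,485.7,259.7,.052);print(a,b,a-b)
```

```text
[ 0.60885431 -0.02136058  0.07      ] [ 0.6062494  -0.02173559  0.052     ] [0.0026049  0.00037501 0.018     ]
```

>>> drive_tool([
  [[0,0.03,-0.005],[0,0,0]],
  [[0,0.03,0],[0,0,0]],
  [[0,0,0],[0,0,0]],
])

```text
time: 4.7
eef_pos: [0.5301, -0.0172, 0.0729]
tcp_rot: [-0.508, -0.491, 0.51, -0.49]
contact_force: [-1.9, 0.8, 2.2]
opening: 0.144
```

```bash
python3 -c "
from h import *
plan([.5296,-.0169,.073],-.04)"
```

```text
tcp [ 0.5301 -0.0172  0.0729] ty -0.036 F [-1.9  0.8  2.2] t 4.7 open 0.144
 shift units [-0.001 -0.01  -0.005] |mm| 0.6 rot [0.2  0.08 0.17] q [-0.22  0.18  2.04 -0.    0.92 -0.19]
```

>>> drive_tool([
  [[0,0,0],[0,0,0]],
  [[0,0,0],[0,0,0]],
  [[0,0,0],[0,0,0]],
  [[0,0,0],[0,0,0]],
], grip=0.1)

```text
time: 5.1
eef_pos: [0.5322, -0.0174, 0.0732]
tcp_rot: [0.51, 0.489, -0.509, 0.492]
contact_force: [0.1, -0.5, -0.5]
opening: 0.552
```

>>> drive_tool([
  [[-0.3,0,0],[0,0,0]],
  [[-0.8,0,0],[0,0,0]],
  [[-0.9,0,0],[0,0,0]],
  [[-0.6,0,0],[0,0,0]],
  [[-0.4,0,0],[0,0,0]],
])

```text
time: 5.6
eef_pos: [0.5296, -0.0166, 0.2284]
tcp_rot: [-0.509, -0.491, 0.51, -0.49]
contact_force: [-0.0, 0.3, -0.5]
opening: 0.554
```

Run:
```python
from h import *
c=ctrl.read_camera("wrist");cv2.imwrite("pics/w5.png",c["img"][:,:,::-1])
np.savez("w5.npz",**{k:c[k] for k in("camera_matrix","R","t")})
plan([.4936,.3168,.22],-.04)
plan([.4936,.3168,.22],1.57)
```

```text
tcp [ 0.5317 -0.017   0.2327] ty -0.037 F [2.2 0.1 3.1] t 5.65 open 0.547
 shift units [ 0.237 -1.011 -6.645] |mm| 336.3 rot [ 0.17  0.1  -0.28] q [-0.22 -0.02  1.94 -0.    1.22 -0.19]
tcp [ 0.5317 -0.017   0.2327] ty -0.037 F [2.2 0.1 3.1] t 5.65 open 0.547
 shift units [ 0.237 -1.011 -6.645] |mm| 336.3 rot [-92.08   0.3   -0.14] q [-0.22 -0.02  1.94 -0.    1.22 -0.19]
```

View pics/w5.png

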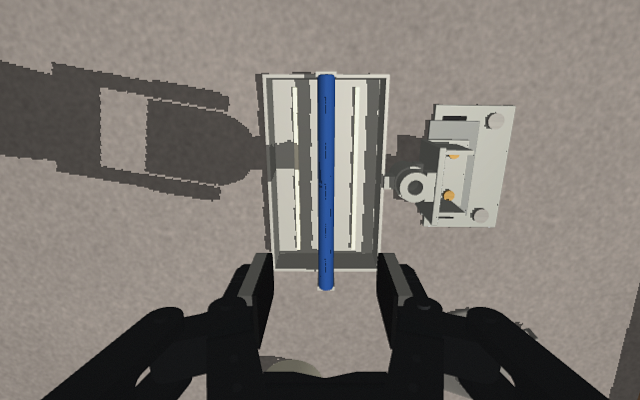

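>>> drive_tool([
  [[0,-0.14,-0.9],[0,0,0]],
  [[0,-0.14,-0.95],[0,0,0]],
  [[0,-0.14,-0.95],[0,0,0]],
  [[0,-0.14,-0.95],[0,0,0]],
  [[0,-0.14,-0.95],[0,0,0]],
], grip=0.5)

```text
time: 6.15
eef_pos: [0.5092, 0.2207, 0.24]
tcp_rot: [0.517, 0.481, -0.508, 0.493]
contact_force: [0.9, 0.0, 1.1]
opening: 0.749
```

Run:
```python
from h import *
c=ctrl.read_camera("wrist");cv2.imwrite("pics/w6.png",c["img"][:,:,::-1])
np.savez("w6.npz",**{k:c[k] for k in("camera_matrix","R","t")})
plan([.4936,.3168,.22],-.04)
print(proj(c,[.4936,.3168,.129]))
```

```text
tcp [0.5077 0.2272 0.2402] ty -0.045 F [-1.7  3.1  1.2] t 6.2 open 0.754
 shift units [ 0.402 -0.372 -1.777] |mm| 93.0 rot [-0.3  -0.18 -1.16] q [ 0.24  0.02  1.88 -0.    1.22  0.29]
[289.18141057  63.33854055]
```

View pics/w6.png

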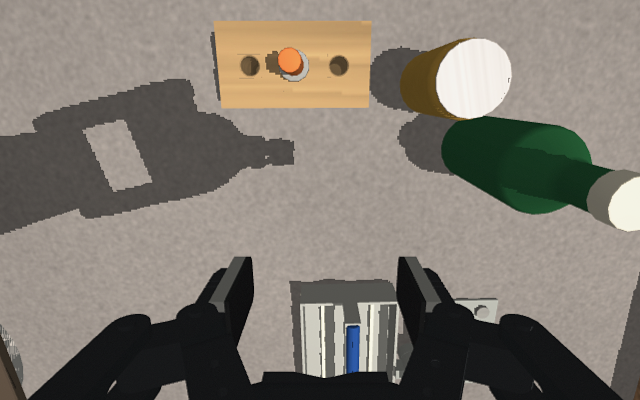

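The pin top is at (289.5,60), with the block's outer holes at (250,66) and (339,66).

Run:
```python
from h import *
c=np.load("w6.npz")
a,b=ray(c,250,66,.08),ray(c,339,65.5,.08)
print(ray(c,289.5,60.5,.129),a,b,(a+b)/2)
p=ray(c,289.5,60.5,.129)
plan([.4936,.3174,.16],-.04)
```

```text
[0.49394872 0.31851221 0.129     ] [0.45924158 0.32028229 0.08      ] [0.52936852 0.31721566 0.08      ] [0.49430505 0.31874898 0.08      ]
tcp [0.5077 0.2272 0.2402] ty -0.045 F [-1.7  3.1  1.2] t 6.2 open 0.754
 shift units [ 1.602 -0.396 -1.785] |mm| 121.6 rot [-0.3  -0.18 -1.16] q [ 0.24  0.02  1.88 -0.    1.22  0.29]
```

>>> drive_tool([
  [[0,-0.15,-0.7],[0,0,-0.6]],
  [[0.1,-0.13,-0.6],[0,0,-0.5]],
  [[0.2,-0.08,-0.35],[0,0,0]],
  [[0.2,0,-0.1],[0,0,0]],
  [[0.2,0,0],[0,0,0]],
])

```text
time: 6.7
eef_pos: [0.4928, 0.3228, 0.2086]
tcp_rot: [0.513, 0.49, -0.506, 0.491]
contact_force: [-0.2, -0.4, 0.9]
opening: 0.754
```

Run:
```python
from h import *
plan([.494,.3182,.16],-.04)
c=ctrl.read_camera("wrist");cv2.imwrite("pics/w7.png",c["img"][:,:,::-1])
np.savez("w7.npz",**{k:c[k] for k in("camera_matrix","R","t")})
plan([.494,.3182,.16],-.04)
```

```text
tcp [0.4928 0.3228 0.2086] ty -0.038 F [-0.2 -0.4  0.9] t 6.7 open 0.754
 shift units [0.971 0.02  0.098] |mm| 48.8 rot [ 0.1  -0.35 -0.45] q [0.41 0.12 1.83 0.   1.18 0.44]
tcp [0.4919 0.3219 0.2062] ty -0.039 F [-0.7 -0.6 -0.7] t 6.75 open 0.746
 shift units [0.923 0.042 0.077] |mm| 46.4 rot [ 0.06 -0.26 -0.25] q [0.41 0.13 1.83 0.   1.18 0.44]
```

View pics/w7.png

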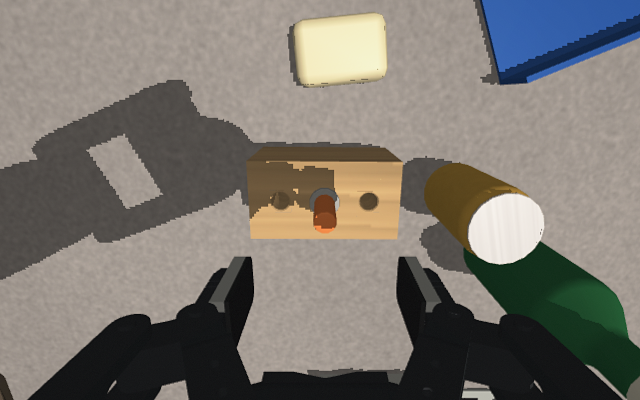

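Run:
```python
from h import *
c=np.load("w7.npz")
crop(cv2.imread("pics/w7.png")[:,:,::-1],240,140,410,245,4,"w7a.png")
a,b=ray(c,281,201,.08),ray(c,369,201,.08)
print(ray(c,324.5,225,.129),(a+b)/2)
```

```text
[0.49353828 0.31724292 0.129     ] [0.49444924 0.31885126 0.08      ]
```

View pics/w7a.png

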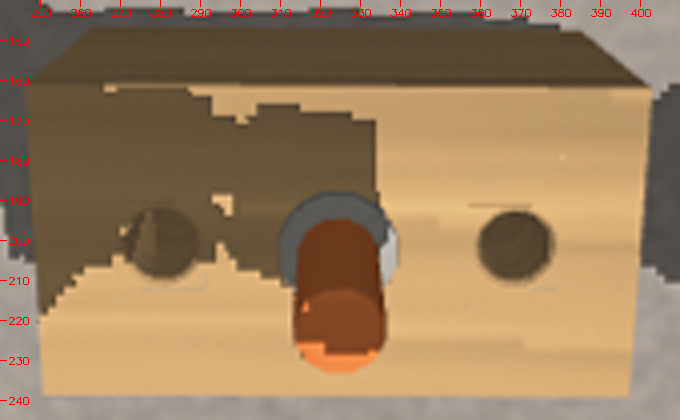

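>>> drive_tool([
  [[0.6,0.04,0.06],[0,0,-0.2]],
  [[0.5,0,0],[0,0,0]],
  [[0.4,0,0],[0,0,0]],
  [[0.3,0,0],[0,0,0]],
  [[0,0,0],[0,0,0]],
])

```text
time: 7.25
eef_pos: [0.4959, 0.3134, 0.1129]
tcp_rot: [0.512, 0.489, -0.51, 0.488]
contact_force: [0.2, -0.1, -0.6]
opening: 0.748
```

Run:
```python
from h import *
plan([.4938,.3184,.102],-.04)
```

```text
tcp [0.4959 0.3134 0.1129] ty -0.045 F [ 0.2 -0.1 -0.6] t 7.25 open 0.748
 shift units [ 0.219 -0.048 -0.098] |mm| 12.2 rot [-0.31 -0.17 -0.08] q [0.39 0.23 1.9  0.   1.01 0.43]
```

>>> drive_tool([
  [[0.2,-0.05,-0.1],[-0.3,-0.2,0]],
  [[0,0,0],[0,0,0]],
])

```text
time: 7.45
eef_pos: [0.4945, 0.3181, 0.1033]
tcp_rot: [0.511, 0.489, -0.51, 0.49]
contact_force: [-0.2, 0.7, -0.3]
opening: 0.752
```

Run:
```python
from h import *
plan([.4938,.3184,.102],-.04)
c=ctrl.read_camera("wrist");cv2.imwrite("pics/w8.png",c["img"][:,:,::-1])
plan([.4938,.3184,.102],-.04)
```

```text
tcp [0.4945 0.3181 0.1033] ty -0.042 F [-0.2  0.7 -0.3] t 7.45 open 0.752
 shift units [ 0.026 -0.015 -0.006] |mm| 1.5 rot [-0.09  0.02 -0.15] q [ 0.4   0.25  1.9  -0.    0.99  0.44]
tcp [0.4956 0.3183 0.1046] ty -0.041 F [0.1 0.4 0.2] t 7.5 open 0.749
 shift units [ 0.052 -0.036 -0.001] |mm| 3.2 rot [-0.08 -0.04 -0.29] q [ 0.4   0.25  1.89 -0.    0.99  0.44]
```

View pics/w8.png

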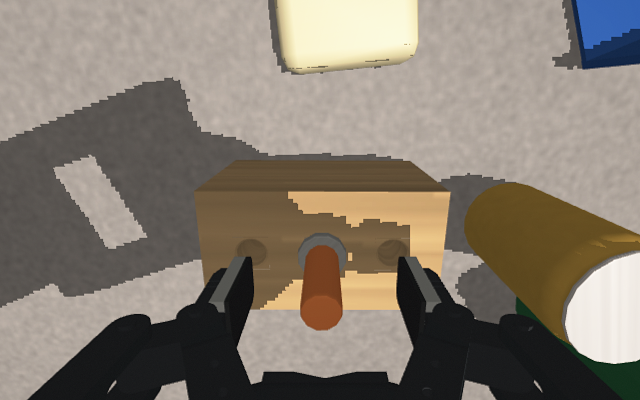

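>>> drive_tool([
  [[0.04,-0.03,0],[0,0,-0.2]],
  [[0,0,0],[0,0,0]],
  [[0,0,0],[0,0,0]],
  [[0,0,0],[0,0,0]],
  [[0,0,0],[0,0,0]],
], grip=-1, newtons=40)

```text
time: 8.0
eef_pos: [0.4947, 0.3195, 0.1054]
tcp_rot: [0.512, 0.489, -0.508, 0.49]
contact_force: [-0.1, 0.3, -1.0]
opening: 0.176
```

>>> drive_tool([
  [[0,0,0],[0,0,0]],
  [[0,0,0],[0,0,0]],
])

```text
time: 8.2
eef_pos: [0.4947, 0.3195, 0.1054]
tcp_rot: [0.512, 0.489, -0.508, 0.49]
contact_force: [-1.3, 0.3, -0.6]
opening: 0.172
```

Run:
```python
from h import *
c=ctrl.read_camera("wrist");cv2.imwrite("pics/w9.png",c["img"][:,:,::-1])
plan([.4938,.3184,.102],-.04)
```

```text
tcp [0.4947 0.3195 0.1053] ty -0.04 F [-0.6 -0.5  0.1] t 8.25 open 0.178
 shift units [ 0.067 -0.017  0.023] |mm| 3.6 rot [-0.02 -0.14 -0.25] q [0.4  0.25 1.89 0.   1.   0.44]
```

View pics/w9.png

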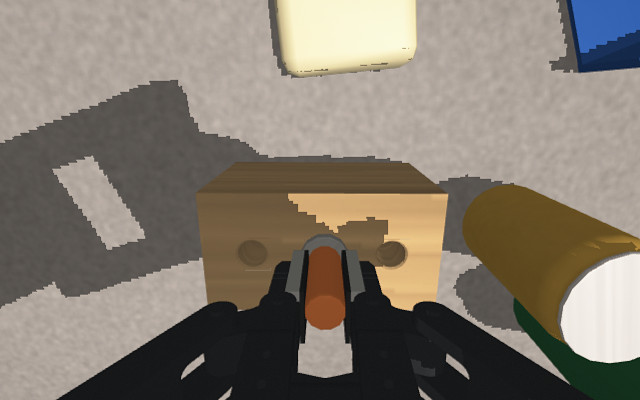

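>>> drive_tool([
  [[-0.2,0,0],[0,0,0]],
  [[-0.4,0,0],[0,0,0]],
  [[-0.5,0,0],[0,0,0]],
  [[-0.6,0,0],[0,0,0]],
  [[-0.6,0,0],[0,0,0]],
])

```text
time: 8.75
eef_pos: [0.4928, 0.3182, 0.2208]
tcp_rot: [-0.51, -0.49, 0.511, -0.489]
contact_force: [-0.2, 0.8, 0.1]
opening: 0.178
```

Run:
```python
from h import *
c=ctrl.read_camera("wrist");cv2.imwrite("pics/w10.png",c["img"][:,:,::-1])
plan([.609,-.021,.22],-.04)
```

```text
tcp [0.4956 0.3195 0.2277] ty -0.041 F [1.3 1.2 2.8] t 8.8 open 0.173
 shift units [0.147 2.542 6.713] |mm| 359.0 rot [-0.04 -0.25 -0.48] q [0.4  0.11 1.81 0.   1.21 0.44]
```

View pics/w10.png

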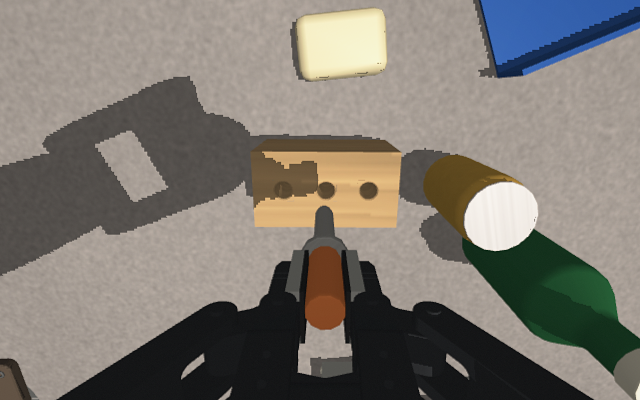

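>>> drive_tool([
  [[0,0.1,0.8],[0,0,-0.2]],
  [[0,0.2,0.9],[0,0,-0.2]],
  [[0,0.4,0.85],[0,0,0]],
  [[0,0.45,0.85],[0,0,0]],
  [[0,0.45,0.85],[0,0,0]],
])

```text
time: 9.3
eef_pos: [0.5708, 0.1038, 0.2361]
tcp_rot: [0.514, 0.49, -0.5, 0.495]
contact_force: [0.6, 0.5, -0.7]
opening: 0.174
```

Run:
```python
from h import *
plan([.609,-.021,.20],-.04)
```

```text
tcp [0.5708 0.1038 0.2361] ty -0.029 F [ 0.6  0.5 -0.7] t 9.3 open 0.174
 shift units [0.714 0.822 2.481] |mm| 135.5 rot [ 0.65 -0.57 -1.06] q [0.   0.07 1.83 0.01 1.22 0.03]
```

>>> drive_tool([
  [[0,0.27,0.8],[0.3,-0.3,-0.5]],
  [[0,0.27,0.75],[0.3,-0.3,-0.5]],
  [[0.1,0.2,0.5],[0,0,0]],
  [[0,0.08,0.2],[0,0,0]],
  [[0,0,0],[0,0,0]],
])

```text
time: 9.8
eef_pos: [0.612, -0.0215, 0.2345]
tcp_rot: [0.513, 0.485, -0.511, 0.491]
contact_force: [-0.2, 0.4, -0.5]
opening: 0.175
```

Run:
```python
from h import *
plan([.609,-.021,.20],-.04)
c=ctrl.read_camera("wrist");cv2.imwrite("pics/w11.png",c["img"][:,:,::-1])
plan([.609,-.021,.20],-.04)
```

```text
tcp [ 0.612  -0.0215  0.2345] ty -0.048 F [-0.2  0.4 -0.5] t 9.8 open 0.175
 shift units [ 0.69  -0.067 -0.009] |mm| 34.7 rot [-0.46  0.17 -0.49] q [-0.2   0.15  1.75 -0.    1.23 -0.15]
tcp [ 0.6117 -0.0206  0.2344] ty -0.047 F [-0.4 -0.3 -0.1] t 9.85 open 0.171
 shift units [ 0.687 -0.059  0.008] |mm| 34.5 rot [-0.4   0.16 -0.47] q [-0.2   0.15  1.75 -0.    1.23 -0.15]
```

View pics/w11.png

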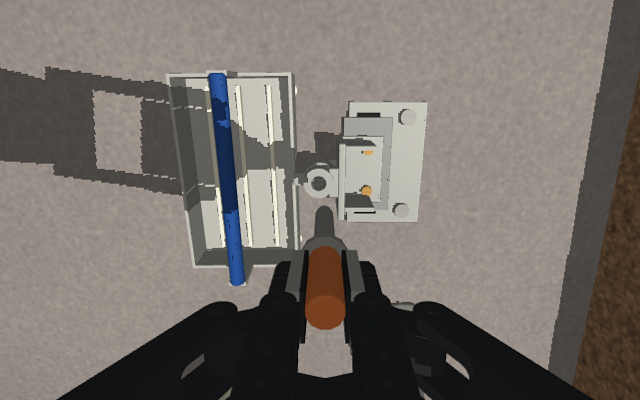

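Run:
```python
from h import *
a=cv2.imread("pics/w11.png")[:,:,::-1]
crop(a,270,140,400,270,5,"w11a.png")
```

```text
(no output)
```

View pics/w11a.png

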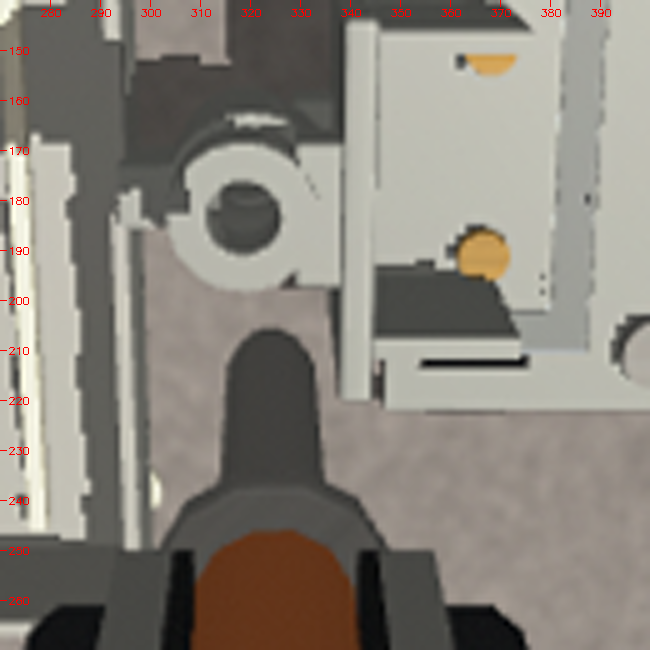

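Run:
```python
from h import *
c=ctrl.read_camera("wrist")
s=ctrl.get_state();print(s["eef_pos"])
zt=s["eef_pos"][2]-.0913
print("tip",ray(c,323.8,205.5,zt)-[0,.005,0],"bore",ray(c,318.4,183.3,.07))
p=s["eef_pos"]; print("pred tip px if pin on TCP axis", proj(c,[p[0],p[1]+.005,zt]))
```

```text
[ 0.61145283 -0.01962167  0.23432845]
tip [ 0.61245271 -0.0223003   0.14302845] bore [ 0.60799292 -0.02028316  0.07      ]
pred tip px if pin on TCP axis [322.14439867 201.83796744]
```

>>> drive_tool([
  [[0.3,-0.04,-0.02],[-0.4,0.2,-0.5]],
  [[0.3,-0.03,-0.01],[0,0,0]],
  [[0.2,0,0],[0,0,0]],
  [[0.15,0,0],[0,0,0]],
  [[0,0,0],[0,0,0]],
])

```text
time: 10.4
eef_pos: [0.6055, -0.012, 0.1814]
tcp_rot: [-0.507, -0.494, 0.508, -0.49]
contact_force: [-0.0, -0.6, -1.2]
opening: 0.173
```

```bash
cat > look.py <<'E'
from h import *
import sys
n=sys.argv[1]; x0,y0,x1,y1,s=map(int,sys.argv[2:7])
c=ctrl.read_camera("wrist");cv2.imwrite(f"pics/{n}.png",c["img"][:,:,::-1])
np.savez(n+".npz",p=ctrl.get_state()["eef_pos"],**{k:c[k] for k in("camera_matrix","R","t")})
crop(c["img"],x0,y0,x1,y1,s,n+"a.png")
plan([.6088,-.021,.166],-.04)
E
python3 look.py w12 270 150 400 280 5
```

```text
tcp [ 0.6058 -0.0121  0.182 ] ty -0.031 F [-0.5 -0.2 -1.3] t 10.45 open 0.172
 shift units [0.32  0.067 0.177] |mm| 18.6 rot [ 0.5  -0.16  0.23] q [-0.19  0.19  1.8   0.    1.15 -0.16]
```

View pics/w12a.png

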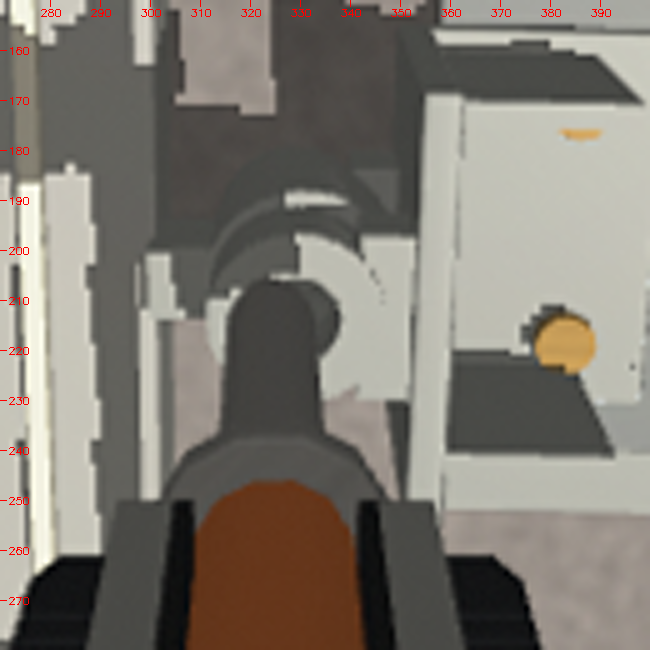

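Run:
```python
from h import *
c=np.load("w12.npz");zt=c["p"][2]-.0913
print(zt,"tip",ray(c,325.2,205.5,zt)-[0,.005,0],"bore",ray(c,329.5,214,.07), "boretop edge",ray(c,329,205.6,.07)-[0,.00675,0],ray(c,338,214,.07)-[.00675,0,0])
print(ray(c,360.5,169,.07))
```

```text
0.09071859233764686 tip [ 0.60597928 -0.01293831  0.09071859] bore [ 0.60873967 -0.02139631  0.07      ] boretop edge [ 0.60854895 -0.02151552  0.07      ] [ 0.60836411 -0.02158911  0.07      ]
[0.63200312 0.01223764 0.07      ]
```

>>> drive_tool([
  [[0,0.05,0.12],[0.4,-0.1,0.2]],
  [[0,0,0.05],[0,0,0]],
  [[0,0,0],[0,0,0]],
])

```text
time: 10.75
eef_pos: [0.6092, -0.0216, 0.1833]
tcp_rot: [0.51, 0.49, -0.509, 0.491]
contact_force: [0.1, -0.6, -1.1]
opening: 0.17
```

```bash
sed -i 's/plan(.*/plan([.6084,-.0207,.166],-.04)/' look.py; python3 look.py w13 270 150 400 280 5
```

```text
tcp [ 0.6092 -0.0215  0.1834] ty -0.039 F [ 0.4 -0.4 -1. ] t 10.8 open 0.174
 shift units [ 0.348 -0.018 -0.016] |mm| 17.4 rot [ 0.07 -0.02 -0.15] q [-0.2   0.2   1.8   0.    1.15 -0.16]
```

View pics/w13a.png

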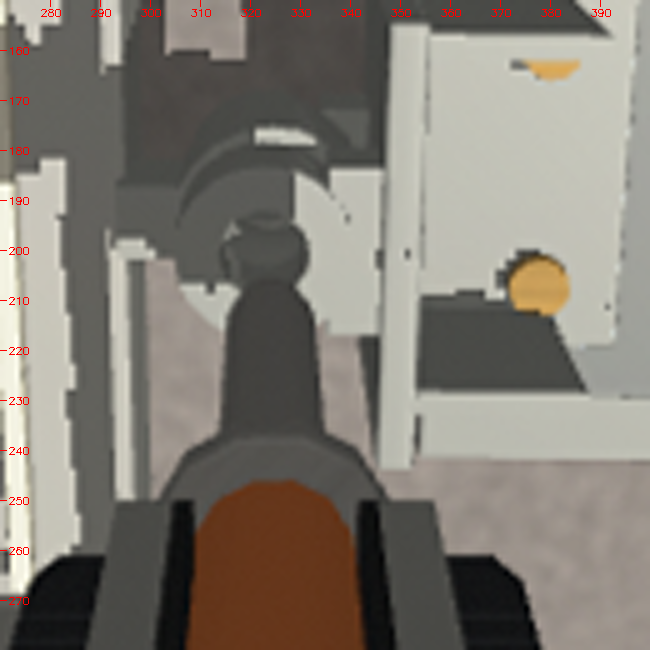

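Run:
```python
from h import *
c=np.load("w13.npz");zt=c["p"][2]-.0913
print(c["p"],zt,"tip",ray(c,324.6,205.5,zt)-[0,.005,0],"bore",ray(c,322.8,201.5,.07), "edges",ray(c,322.8,193,.07)-[0,.00675,0],ray(c,331.8,201.5,.07)-[.00675,0,0],ray(c,314,201.5,.07)+[.00675,0,0])
```

```text
[ 0.60922491 -0.02152648  0.18340809] 0.09210809349179648 tip [ 0.60989898 -0.02291508  0.09210809] bore [ 0.60846398 -0.02189441  0.07      ] edges [ 0.60873288 -0.02204385  0.07      ] [ 0.60843833 -0.02216422  0.07      ] [ 0.60864024 -0.02163065  0.07      ]
```

>>> drive_tool([
  [[0.1,-0.02,-0.02],[0,0,-0.1]],
  [[0.06,0,0],[0,0,0]],
  [[0,0,0],[0,0,0]],
])

```text
time: 11.1
eef_pos: [0.6086, -0.0208, 0.1757]
tcp_rot: [0.51, 0.49, -0.509, 0.491]
contact_force: [0.1, 0.7, -0.8]
opening: 0.175
```

```bash
sed -i 's/plan(.*/plan([.6079,-.0206,.166],-.04)/' look.py; python3 look.py w14 270 150 400 280 5
```

```text
tcp [ 0.6087 -0.0207  0.1758] ty -0.039 F [-0.6  0.2 -1. ] t 11.15 open 0.177
 shift units [ 0.195 -0.016 -0.002] |mm| 9.8 rot [ 0.04 -0.01 -0.14] q [-0.2   0.2   1.8   0.    1.13 -0.16]
```

View pics/w14a.png

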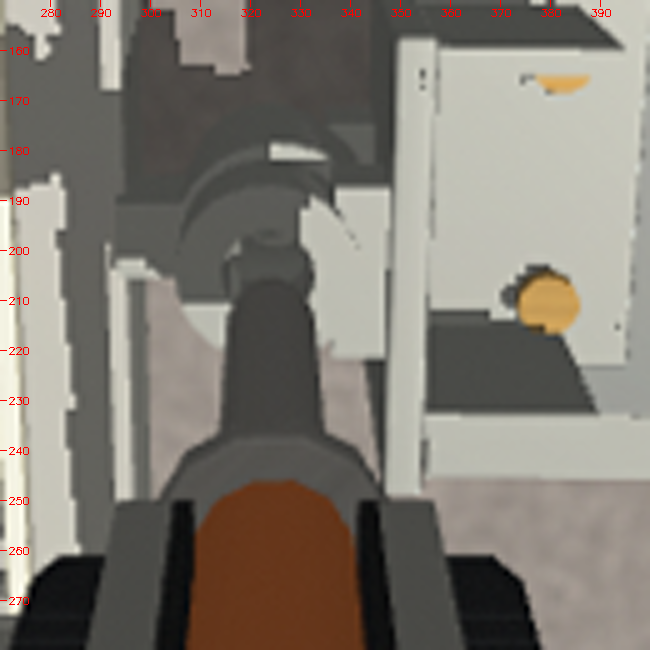

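```bash
cat > m.py <<'E'
from h import *
import sys
f,tu,tv,bl,br,bt=sys.argv[1],*map(float,sys.argv[2:7])
c=np.load(f);zt=c["p"][2]-.0913
tip=ray(c,tu,tv,zt)-[0,.005,0]
b=np.array([ray(c,(bl+br)/2,bt+8.5,.07)[0],ray(c,(bl+br)/2,bt,.07)[1]-.00675])
print("tcp",c["p"],"tip",tip,"bore",b,"need",b-tip[:2],"target tcp",c["p"][:2]+b-tip[:2])
E
python3 m.py w14.npz 324.6 205.5 314.5 332.8 196
```

```text
tcp [ 0.60866175 -0.02074423  0.17577351] tip [ 0.60935642 -0.02212361  0.08447351] bore [ 0.60855412 -0.02135124] need [-0.0008023   0.00077237] target tcp [ 0.60785944 -0.01997186]
```

>>> drive_tool([
  [[0.08,-0.02,-0.015],[0,0,-0.1]],
  [[0.05,0,0],[0,0,0]],
  [[0,0,0],[0,0,0]],
])

```text
time: 11.45
eef_pos: [0.6075, -0.0197, 0.1687]
tcp_rot: [0.51, 0.49, -0.51, 0.49]
contact_force: [0.2, 0.2, -0.2]
opening: 0.175
```

```bash
sed -i 's/plan(.*/plan([.6079,-.0202,.160],-.04)/' look.py; python3 look.py w15 270 150 400 280 5
```

```text
tcp [ 0.6076 -0.0197  0.1688] ty -0.039 F [ 0.2  0.4 -0.3] t 11.5 open 0.171
 shift units [0.176 0.006 0.009] |mm| 8.8 rot [ 0.06 -0.01 -0.03] q [-0.2   0.21  1.81  0.    1.12 -0.16]
```

View pics/w15a.png

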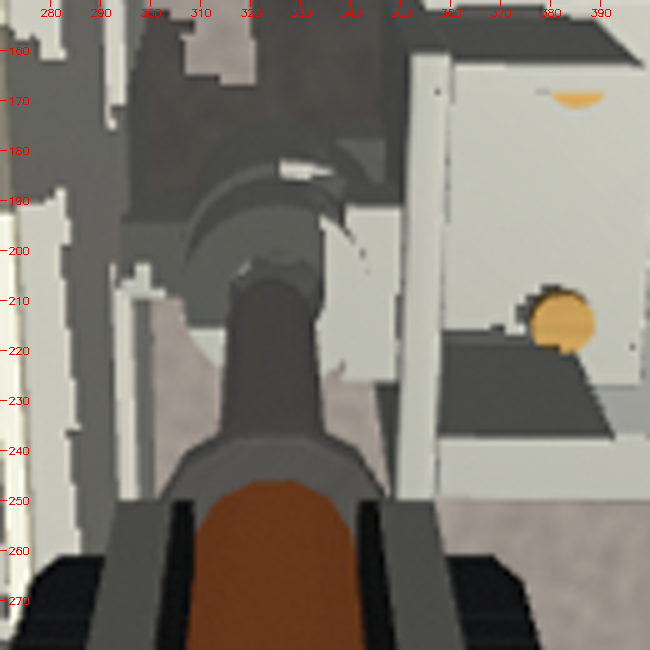

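```bash
python3 m.py w15.npz 324.6 205.5 316 334.7 201; python3 -c "
from h import *
plan([.6079,-.0202,.160],-.04)"
```

```text
tcp [ 0.60759525 -0.01972996  0.16880399] tip [ 0.60812418 -0.02106279  0.07750399] bore [ 0.60844959 -0.02194663] need [ 0.00032541 -0.00088384] target tcp [ 0.60792066 -0.0206138 ]
tcp [ 0.6076 -0.0197  0.1688] ty -0.039 F [ 0.2  0.4 -0.3] t 11.5 open 0.171
 shift units [0.176 0.006 0.009] |mm| 8.8 rot [ 0.06 -0.01 -0.03] q [-0.2   0.21  1.81  0.    1.12 -0.16]
```

>>> drive_tool([
  [[0.06,0.006,0.012],[0,0,0]],
  [[0.05,0,0],[0,0,0]],
  [[0.03,0,0],[0,0,0]],
])

```text
time: 11.8
eef_pos: [0.6082, -0.0204, 0.1616]
tcp_rot: [0.51, 0.49, -0.509, 0.49]
contact_force: [-0.5, -1.0, -0.2]
opening: 0.179
```

```bash
python3 -c "
from h import *
plan([.6079,-.0204,.160],-.04)"
```

```text
tcp [ 0.6082 -0.0204  0.1616] ty -0.039 F [-0.5 -1.  -0.2] t 11.8 open 0.179
 shift units [ 0.033 -0.006  0.   ] |mm| 1.7 rot [ 0.06 -0.   -0.07] q [-0.2   0.22  1.81  0.    1.11 -0.16]
```

Tip is at about 70.3 mm, the top of the knuckle. I'll ease it in.

>>> drive_tool([
  [[0.03,-0.005,0],[0,0,-0.05]],
  [[0.03,0,0],[0,0,0]],
  [[0.03,0,0],[0,0,0]],
])

```text
time: 12.1
eef_pos: [0.6079, -0.0205, 0.1567]
tcp_rot: [0.51, 0.49, -0.51, 0.49]
contact_force: [-0.9, -0.2, -1.4]
opening: 0.169
```

```bash
python3 look.py w16 270 150 400 280 5
```

```text
tcp [ 0.6077 -0.0204  0.1563] ty -0.039 F [-1.1 -0.2 -0.9] t 12.15 open 0.175
 shift units [-0.073  0.004 -0.004] |mm| 3.7 rot [ 0.05 -0.01  0.02] q [-0.2   0.22  1.82  0.    1.1  -0.16]
```

View pics/w16a.png

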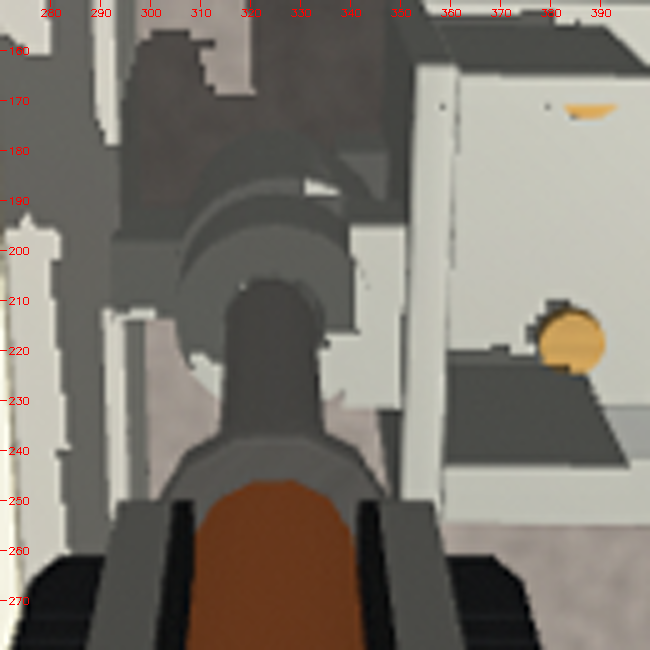

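>>> drive_tool([
  [[0.04,0,0],[0,0,0]],
  [[0.04,0,0],[0,0,0]],
  [[0.04,0,0],[0,0,0]],
])

```text
time: 12.45
eef_pos: [0.6079, -0.0204, 0.1502]
tcp_rot: [0.51, 0.49, -0.51, 0.49]
contact_force: [-0.1, 0.4, -0.3]
opening: 0.182
```

```bash
python3 -c "
from h import *
plan([.6079,-.0204,.10],-.04)"
```

```text
tcp [ 0.6079 -0.0204  0.1502] ty -0.039 F [-0.1  0.4 -0.3] t 12.45 open 0.182
 shift units [ 1.005e+00 -1.000e-03 -1.000e-03] |mm| 50.2 rot [ 0.05 -0.   -0.03] q [-0.2   0.23  1.82  0.    1.09 -0.16]
```

>>> drive_tool([
  [[0.05,0,0],[0,0,0]],
  [[0.05,0,0],[0,0,0]],
  [[0.05,0,0],[0,0,0]],
])

```text
time: 12.75
eef_pos: [0.608, -0.0204, 0.1421]
tcp_rot: [0.51, 0.49, -0.51, 0.49]
contact_force: [-0.4, 0.7, -0.2]
opening: 0.176
```

>>> drive_tool([
  [[0.05,0,0],[0,0,0]],
  [[0.04,0,0],[0,0,0]],
])

```text
time: 12.95
eef_pos: [0.6079, -0.0204, 0.137]
tcp_rot: [0.51, 0.49, -0.51, 0.49]
contact_force: [-0.5, 0.4, -0.8]
opening: 0.174
```

```bash
python3 -c "
from h import *
plan([.6079,-.0204,.0953],-.04)"
```

```text
tcp [ 0.6079 -0.0204  0.137 ] ty -0.039 F [-0.5  0.4 -0.8] t 12.95 open 0.174
 shift units [ 0.834  0.001 -0.   ] |mm| 41.7 rot [ 0.05 -0.01 -0.01] q [-0.2   0.25  1.83  0.    1.07 -0.16]
```

```bash
python3 look.py w17 260 140 400 280 5
python3 - <<'E'
from h import *
c=ctrl.read_camera("scene");crop(c["img"],270,175,380,280,6,"s17.png")
E
```

```text
tcp [ 0.6077 -0.0204  0.1366] ty -0.039 F [ 0.5  0.6 -0.3] t 13.0 open 0.172
 shift units [-0.469  0.005 -0.004] |mm| 23.4 rot [ 0.05 -0.01  0.02] q [-0.2   0.25  1.83  0.    1.07 -0.16]
```

View pics/w17a.png

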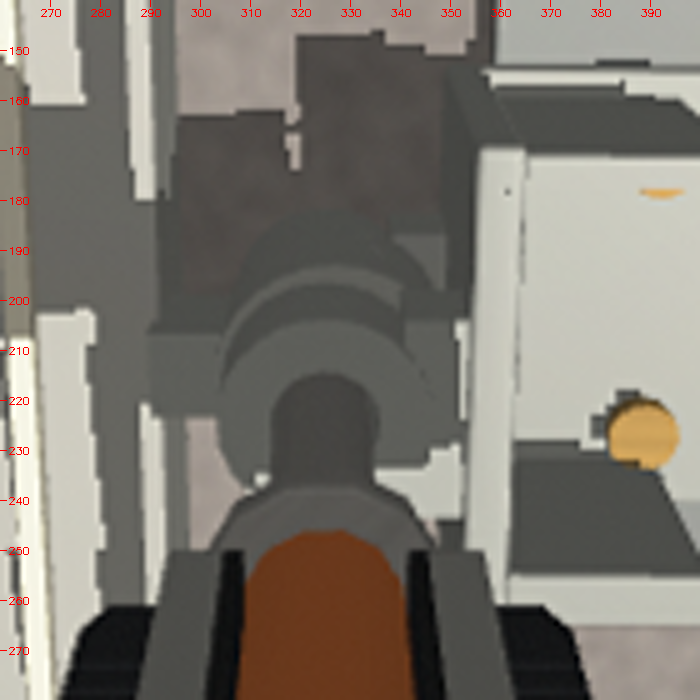

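View pics/s17.png

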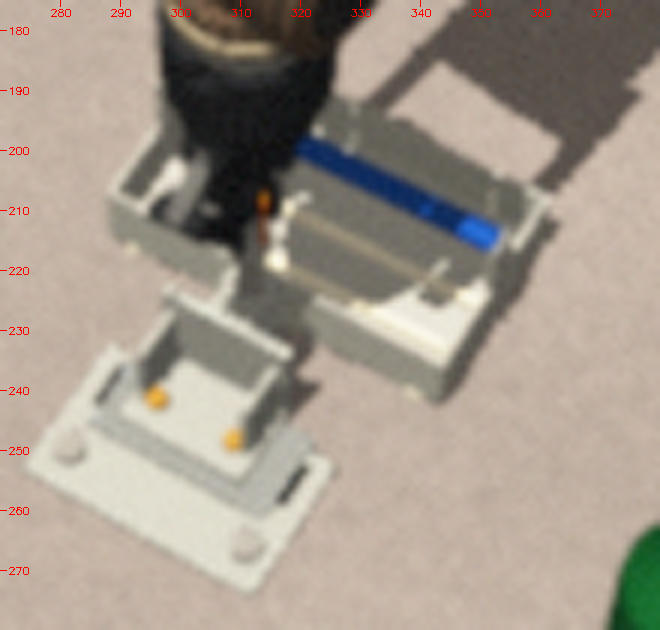

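>>> drive_tool([
  [[0.04,0,0],[0,0,0]],
  [[0.04,0,0],[0,0,0]],
  [[0.04,0,0],[0,0,0]],
])

```text
time: 13.35
eef_pos: [0.6084, -0.0205, 0.1312]
tcp_rot: [0.51, 0.49, -0.509, 0.491]
contact_force: [-0.6, 1.3, -0.6]
opening: 0.174
```

>>> drive_tool([
  [[0.04,0,0],[0,0,0]],
  [[0.04,0,0],[0,0,0]],
  [[0.04,0,0],[0,0,0]],
])

```text
time: 13.65
eef_pos: [0.6087, -0.0207, 0.1249]
tcp_rot: [0.51, 0.489, -0.509, 0.491]
contact_force: [-0.5, -0.6, -0.2]
opening: 0.171
```

>>> drive_tool([
  [[0.04,0,0],[0,0,0]],
  [[0.04,0,0],[0,0,0]],
])

```text
time: 13.85
eef_pos: [0.6087, -0.0207, 0.1205]
tcp_rot: [0.51, 0.489, -0.509, 0.491]
contact_force: [0.4, 0.0, -0.4]
opening: 0.176
```

```bash
python3 -c "
from h import *
plan([.6080,-.0205,.0953],-.04)"
```

```text
tcp [ 0.6087 -0.0207  0.1205] ty -0.039 F [ 0.4  0.  -0.4] t 13.85 open 0.176
 shift units [ 0.504 -0.015 -0.004] |mm| 25.2 rot [ 0.05  0.02 -0.14] q [-0.2   0.27  1.84 -0.    1.04 -0.16]
```

>>> drive_tool([
  [[0.02,-0.01,-0.004],[0,0,-0.14]],
  [[0.03,0,0],[0,0,0]],
  [[0.03,0,0],[0,0,0]],
])

```text
time: 14.15
eef_pos: [0.6087, -0.0206, 0.1163]
tcp_rot: [0.51, 0.49, -0.51, 0.491]
contact_force: [0.5, -0.4, -1.1]
opening: 0.173
```

>>> drive_tool([
  [[0.03,0,0],[0,0,0]],
  [[0.03,0,0],[0,0,0]],
  [[0.03,0,0],[0,0,0]],
])

```text
time: 14.45
eef_pos: [0.6087, -0.0206, 0.1115]
tcp_rot: [0.51, 0.49, -0.51, 0.491]
contact_force: [0.0, -0.5, -1.0]
opening: 0.173
```

>>> drive_tool([
  [[0.04,0,0],[0,0,0]],
  [[0.04,0,0],[0,0,0]],
  [[0.04,0,0],[0,0,0]],
])

```text
time: 14.75
eef_pos: [0.6087, -0.0207, 0.105]
tcp_rot: [0.51, 0.49, -0.51, 0.491]
contact_force: [0.6, -0.2, 0.1]
opening: 0.175
```

>>> drive_tool([
  [[0.04,0,0],[0,0,0]],
  [[0.04,0,0],[0,0,0]],
  [[0.04,0,0],[0,0,0]],
])

```text
time: 15.05
eef_pos: [0.6087, -0.0207, 0.0984]
tcp_rot: [0.51, 0.49, -0.51, 0.491]
contact_force: [0.1, -0.9, -0.4]
opening: 0.174
```

>>> drive_tool([
  [[0.02,0,0],[0,0,0]],
  [[0.02,0,0],[0,0,0]],
])

```text
time: 15.25
eef_pos: [0.6086, -0.0207, 0.096]
tcp_rot: [0.51, 0.49, -0.51, 0.491]
contact_force: [1.0, -0.0, -0.4]
opening: 0.174
```

```bash
python3 look.py w18 240 140 400 290 5
```

```text
tcp [ 0.6086 -0.0207  0.0958] ty -0.039 F [ 1.   1.  -0.8] t 15.3 open 0.169
 shift units [-1.284 -0.013 -0.008] |mm| 64.2 rot [ 0.05  0.05 -0.06] q [-0.2   0.3   1.85 -0.    0.99 -0.16]
```

View pics/w18a.png

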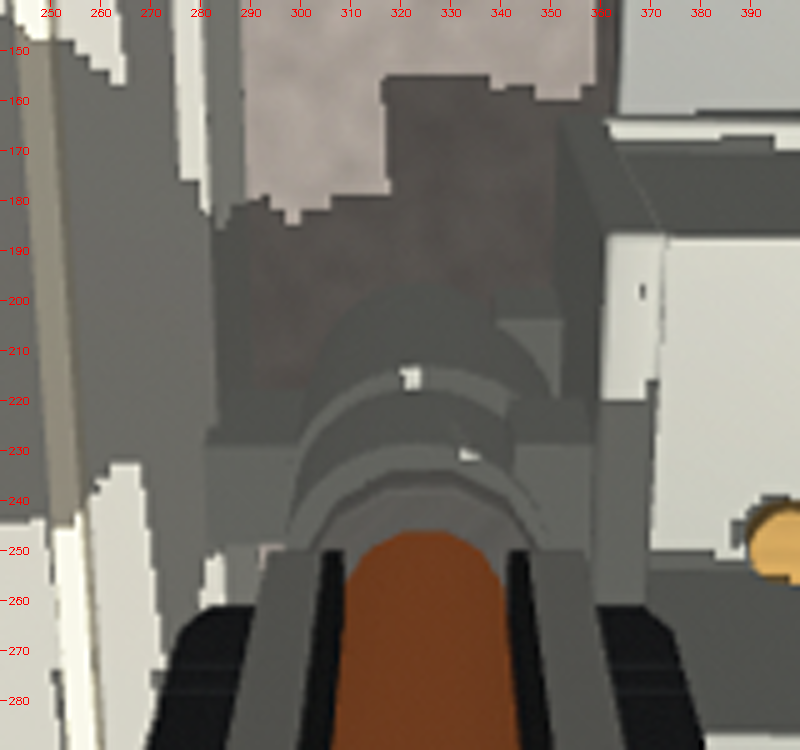

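Collar is nearly seated on the upper knuckle. A few more fine steps until contact shows.

>>> drive_tool([
  [[0.015,0,0],[0,0,0]],
  [[0.015,0,0],[0,0,0]],
])

```text
time: 15.5
eef_pos: [0.6087, -0.0207, 0.0952]
tcp_rot: [-0.51, -0.49, 0.51, -0.491]
contact_force: [-1.8, 0.1, 5.6]
opening: 0.172
```

>>> drive_tool([
  [[0.015,0,0],[0,0,0]],
  [[0.015,0,0],[0,0,0]],
])

```text
time: 15.7
eef_pos: [0.6088, -0.0207, 0.0952]
tcp_rot: [-0.509, -0.49, 0.51, -0.491]
contact_force: [-2.9, -0.1, 5.7]
opening: 0.172
```

>>> drive_tool([
  [[0,0,0],[0,0,0]],
  [[0,0,0],[0,0,0]],
  [[0,0,0],[0,0,0]],
  [[0,0,0],[0,0,0]],
], grip=0)

```text
time: 16.1
eef_pos: [0.6084, -0.0205, 0.0937]
tcp_rot: [-0.51, -0.49, 0.51, -0.49]
contact_force: [-0.7, -0.0, 1.0]
opening: 0.5
```

>>> drive_tool([
  [[-0.2,0,0],[0,0,0]],
  [[-0.5,0,0],[0,0,0]],
  [[-0.8,0,0],[0,0,0]],
  [[-0.8,0,0],[0,0,0]],
  [[-0.3,0,0],[0,0,0]],
])

```text
time: 16.6
eef_pos: [0.606, -0.0199, 0.225]
tcp_rot: [-0.508, -0.493, 0.512, -0.487]
contact_force: [-0.0, 0.6, 0.3]
opening: 0.5
```

```bash
python3 look.py w19 240 100 400 250 5
python3 - <<'E'
from h import *
c=ctrl.read_camera("scene");cv2.imwrite("pics/s19.png",c["img"][:,:,::-1])
E
```

```text
tcp [ 0.6068 -0.02    0.2269] ty -0.039 F [1.  0.6 2.1] t 16.65 open 0.5
 shift units [1.337 0.03  0.003] |mm| 66.9 rot [ 0.05 -0.04  0.37] q [-0.2   0.16  1.76 -0.    1.23 -0.16]
```

View pics/w19.png

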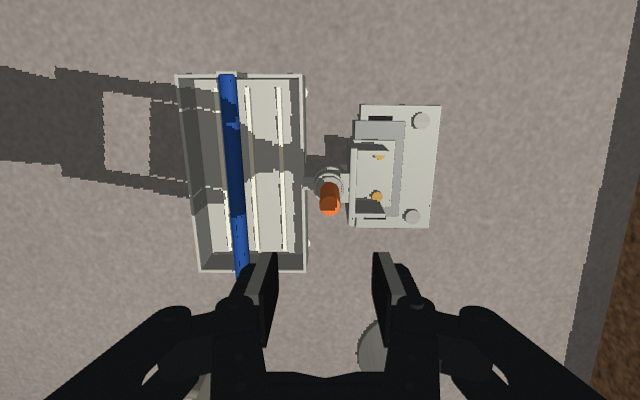

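View pics/s19.png

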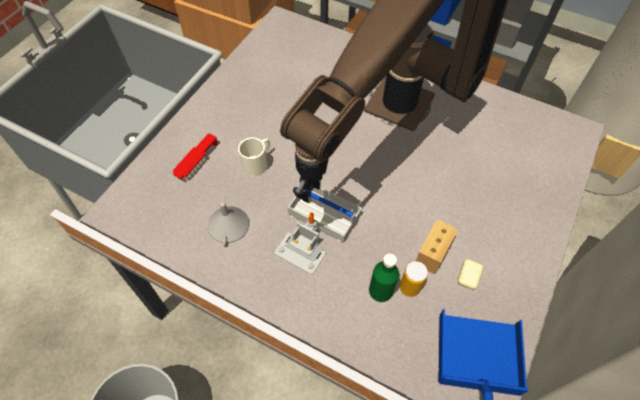

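The pin stands in the hinge with its handle top at about (329,205), the tray is flat and the bystanders look unmoved. I'll run a numeric check.

Run:
```python
from h import *
c=np.load("w19.npz")
for z in (.119,): print("predicted handle top px",proj(c,[.6086,-.0215,.119]),"collar top",proj(c,[.6086,-.0215,.075]))
```

```text
predicted handle top px [329.10150648 206.07652319] collar top [328.90973592 190.06639829]
```

View pics/w19a.png

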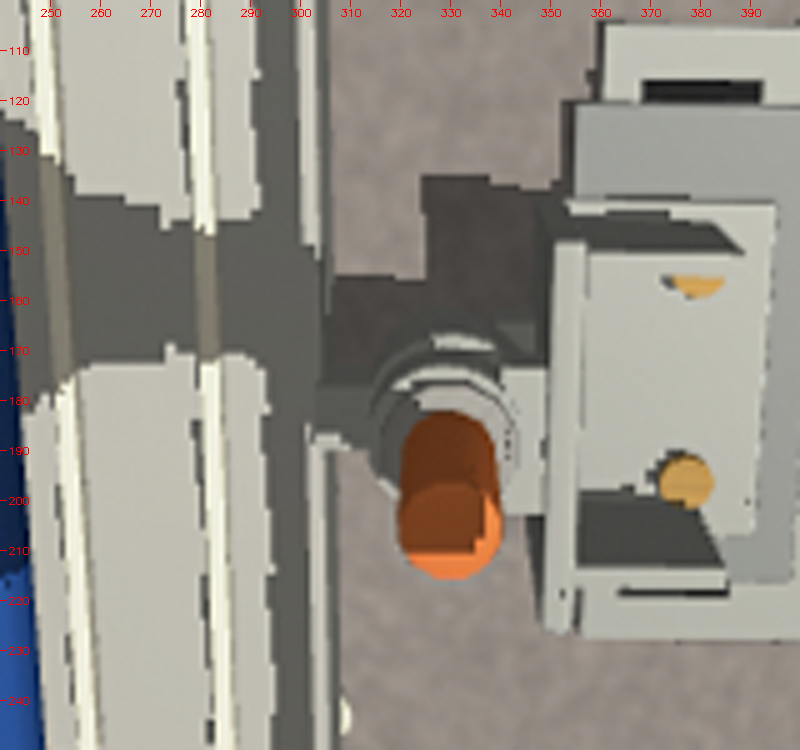

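```bash
python3 -c "
from plant import ctrl
print(ctrl.sign_off())"
```

```text
the job is handed in; nothing more can be done
None
```

I slid the tray home by its blue bar and threaded the pin down through all three knuckles. I then let go, raised the gripper clear and handed the job in after about 17 s of robot time. No verdict was reported.

- **Pin:** it went in with no more than about 2 N on the tool. Contact at about 6 N came exactly where the collar should seat, 70 mm above the counter. In the last wrist picture the handle top is within about 1 pixel of where an upright, seated pin should appear.
- **Tray:** it looks flat, and its knuckle was set to within about 1 mm of the bracket's bore. The tool felt at most about 5 N while pushing it. The contact forces between tray, pin and bracket are not measured directly.
- **Other items:** none looked moved in the scene picture. I checked this by eye only.
- **One disagreement:** taking the bracket's origin to be under the middle of its base plate, the true bore looked about 30 mm from its nominal point along x, more than the stated 13 mm. I never resolved this. If the origin really is there, the checks that the tray and pin lie within 17–18 mm of the nominal bore would fail. I worked from the bore itself, on which all three cameras agreed to 2–3 mm and where the pin fitted.

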